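# Release the long tin from its gate dispenser

## Robot

A 6-joint arm with a two-finger parallel gripper is mounted at the origin on the work surface. World frame = base frame: x ahead of the robot, y to its left, z up, the work surface at z = 0. Lengths are in m, angles in degrees, forces in N, time in s.
With the tool pointing down it reaches from about 0.25 to 0.725 m from the base axis. Payload 4 kg.
Tool frame: the origin (TCP) lies midway between the tips of the shut fingers; the grasp point (between the pads) lies 19 mm behind it; z points along the fingers, y is the line along which they close (so a half turn about z gives the same grasp; the last joint's range is limited). The gripper opens to 85 mm and grips with 20 to 120 N. Pads are 22 mm wide; open, the fingers measure 114 mm over their backs; the gripper's body (76 mm by 85 mm) begins 54 mm behind the grasp point. The pads swing forward as they close: fully open they stand 13 mm farther back than shut.
Start: joints at [-67.552, 13.785, 0.286, 76.501, 0, 90], TCP at [0.191, -0.462, 0.231] pointing down, gripper open.
Joint ranges: [-155.79, 155.79], [-60.16, 107.12], [-62.33, 73.08], [-114, 123.19], [-81.49, 82.49], [-180, 180]. Speed limits (degrees/s): [159.86, 159.86, 180, 180, 180, 180].

## Interface

Orientations are given as [roll, pitch, yaw] about the fixed x, y, z axes, in that order (R = Rz(yaw) Ry(pitch) Rx(roll)).
In Python, from plant import bot gives the robot as it stands.
- The arm moves only by the tool play_rows, never from a script. Its argument "deltas" is a list of rows, each a list of 7 numbers: the shift along the tool's x, y, z in m, then the turn, a rotation vector about the tool's x, y, z in degrees, then the finger opening in m, from 0 to 0.0854. A call has 1 to 12 rows; each row is the pose to reach, as a shift and turn from the pose commanded when the call began, along the tool's axes at that moment; what a row does not reach only later rows make up. A row lasts 1/10 s, in which the tool goes at most 50 mm and 8.59 degrees, less where a joint would pass 70% of its speed; a pose out of reach is approached as far as the arm can. A call with a gripper value outside its range is refused whole. The fingers move at their own pace and stop on an object; the grip force is fixed at half the most. Time passes only in rows, so rows that repeat a pose let the fingers close. It gives the time, the measured TCP pose, the force, the opening and the grip force at its end, in the units of the state.
- bot.observe(): the state, without advancing time (a new reading comes with each control period).
- bot.read_camera(name): name is "scene" or "side" or "wrist"; returns a dict with "color" (420x560x3 uint8, blue, green, red), "K" (3x3 intrinsics, pixels), "R" (3x3) and "t" (3): a world point X has camera coordinates R X + t. Camera axes: x right, y down, z forward; pixel columns grow to the right and rows downward; lengths in m; the calibration is good to about 2 mm. A picture is of the moment at which its call begins. There is no depth.
- bot.job_done(): hands the job in; it is judged then, once.
The state is a dict: "time_s": time; "qpos": joint angles; "joint_velocities": joint speeds; "joint_torque": joint torques, N m; "tcp_pos": TCP position; "tcp_rot": TCP orientation; "wrist_force": force on the tool from outside, world axes, zero at the start; "moment": the same for the moment, N m; "opening": finger opening in m; "grip_force": force on a finger pad.
Only numpy, scipy, OpenCV 4.12 (cv2) and the standard library are available. Lean on these libraries where they do the work, as an engineer would, in place of code of your own. Each camera call takes 0.05 s, during which the arm holds its last target. There are 200 camera calls.

## Task

Two alike chute dispensers stand on the packing bench of the drying room, one holding a long tin and the other a short tin behind its gate. With the fingertips, press down the black pad on the lever of the dispenser holding the long tin and keep it down until the tin has rolled to the end stop, then let the lever rise so that the gate shuts. Work only that pad: touch neither tins nor gates, leave the other dispenser shut, and leave everything else on the bench where it is.

Things in the scene. Friction and masses are not known exactly. Their poses are not given: they have to be found in the camera images.
- dispenser_a: steel dispenser A, holds the long tin; fixed, base 300 x 146 mm. Origin on the bench under the lever's pivot; x points level down-chute (away from the robot), y left, z up. Chute 104 wide inside from x = -45 to the end stop at x = 245 (62 high), sloping down 0.17 rad, floor 50 high at x = 100 where the gate shuts it. Pivot posts at x = 0, y = +-71, 143 high; back plate at x = -47, 112 high
- dispenser_b: dispenser B, holds the short tin; otherwise exactly like dispenser A, same origin and axes
- lever_a (a joint): angle (rad) of the rocking lever of dispenser A: 0 = at rest, gate shut; 0.45 = pad fully down on its stop, gate fully open. The pivot is 130 mm above the bench; the pad lies 115 mm from it on the robot's side, the gate 100 mm beyond it. A spring returns it: 3 to 6 N down on the pad moves it, more only at the stop. Tins pass under the gate above about 0.27
- lever_b (a joint): angle (rad) of the rocking lever of dispenser B: 0 = at rest, gate shut; 0.45 = pad fully down on its stop, gate fully open. The pivot is 130 mm above the bench; the pad lies 115 mm from it on the robot's side, the gate 100 mm beyond it. A spring returns it: 3 to 6 N down on the pad moves it, more only at the stop. Tins pass under the gate above about 0.27
- pad_a (a point): middle of the upper face of the black press pad of dispenser A, 36 (along the chute) x 50 mm, on the cross bar at the lever's robot-side end, at dispenser x about -115, y = 0. At rest 161 mm above the bench, leaning 0.22 rad; it goes down almost vertically, 53 mm over the full stroke. Space below and around it is free
- pad_b (a point): middle of the upper face of the black press pad of dispenser B, 36 (along the chute) x 50 mm, on the cross bar at the lever's robot-side end, at dispenser x about -115, y = 0. At rest 161 mm above the bench, leaning 0.22 rad; it goes down almost vertically, 53 mm over the full stroke. Space below and around it is free
- gate_a (a point): centre of the clear plastic gate plate of dispenser A, 106 x 3 x 46 mm, carried by the lever and hanging across the chute 100 mm beyond the pivot, its lower edge 12 mm above the chute floor when shut. Not to be touched
- gate_b (a point): centre of the clear plastic gate plate of dispenser B, 106 x 3 x 46 mm, carried by the lever and hanging across the chute 100 mm beyond the pivot, its lower edge 12 mm above the chute floor when shut. Not to be touched
- tin_a_center (a point): centre of the long tin, 96 mm long, 40 mm diameter, metal with a plain pale band, about 0.1 to 0.2 kg, lying across the chute of dispenser A; at the start it leans on the shut gate (dispenser x about 78 mm), released and at the end stop it lies at dispenser x about 224 mm. Rolling there takes less than 1 s
- tin_b_center (a point): centre of the short tin, 52 mm long, 40 mm diameter, otherwise like the long one, lying in dispenser B. Stays there
- jar: bystander: glass jar with steel lid, 48 mm diameter, 85 high, standing on the robot's side between the two pads; origin under its centre
- pot: bystander: small clear pot with white cap, 34 mm diameter, 60 high, standing between the dispensers; origin under its centre
- brush: bystander: brush lying at the left
- bowl: bystander: steel bowl, 100 mm diameter, 50 high, at the right
- lids: bystander: stack of steel lids, 44 mm diameter, 30 high, at the right
- spray: bystander: white bottle, 60 mm diameter, 170 high, at the left
Things that resemble listed ones, but are neither listed nor needed, are in the scene too. What is shaped like the part that bears tin_b_center but brown or yellow is not meant.

How it is judged (in metres and radians):
On the way, in this order (a step that is already met when the one before it is completed fails the run):
1. the lever of the dispenser with the long tin is pressed down, its gate lifting (value of joint lever_a above 0.15 rad).
2. the long tin has rolled to the end stop while the lever is still held down (value of joint lever_a above 0.15 rad and x of tin_a_center in the frame of dispenser_a between 0.195 and 0.245 m and y of tin_a_center in the frame of dispenser_a between -0.05 and 0.05 m and z of tin_a_center in the frame of dispenser_a below 0.07 m), for 0.1 s.
At the end, for the whole second after the job is handed in: The long tin lies at rest in the lower end of its chute, its centre within 50 mm of the end stop, both levers are back up (below 0.05 rad, gates shut) and the short tin is still behind its gate (x of tin_a_center in the frame of dispenser_a between 0.195 and 0.245 m and y of tin_a_center in the frame of dispenser_a between -0.05 and 0.05 m and z of tin_a_center in the frame of dispenser_a below 0.07 m and value of joint each of lever_a, lever_b below 0.05 rad and linear speed of tin_a below 0.03 m/s and x of tin_b_center in the frame of dispenser_b between -0.03 and 0.1 m and z of tin_b_center in the frame of dispenser_b below 0.1 m); the robot touches nothing.
It fails at once if the robot touches a tin (contact force between any of the fingers, the arm and tin_a above 0.3 N or contact force between any of the fingers, the arm and tin_b above 0.3 N).
It fails at once if the robot touches a gate (contact force between any of the fingers, the arm and lever_a_c0 above 0.5 N or contact force between any of the fingers, the arm and lever_b_c0 above 0.5 N).
It fails at once if the other dispenser's lever is worked (over 0.10 rad) (value of joint lever_b above 0.1 rad).
It fails at once if a bystander is moved by more than 20 mm (distance of any of jar, pot, brush, bowl, lids, spray from where it was at the start of the episode above 0.02 m).
It also fails if it takes over 32 s, if anything falls off the work surface, if the arm or the gripper's body presses on something with over 40 N, if the wrist force passes 120 N, or if a joint passes its speed limit or range.

## Working session

There is one attempt and no reset: what is moved stays moved. The work goes in short steps, Python scripts to look and compute and a tool call to move; the robot and the scene stay as the last step left them, time stands still between calls to the robot, and variables do not carry over. Pictures are saved under pics/ and viewed, at most 10 in all, crops included, and the job is handed in when it is done.

Besides the shell and the picture viewer there is one more tool, called after "Emit:" by a JSON object that holds its "method" and its "body", one argument or row to a line. play_rows: Moves the arm, as the interface text tells. Its arguments: {"type":"object","properties":{"deltas":{"type":"array","items":{"type":"array","items":{"type":"number"}}}},"required":["deltas"]}

```bash
mkdir -p pics; python3 - <<'E'
from plant import bot
import cv2,numpy as np
for n in("scene","side"):
    d=bot.read_camera(n); cv2.imwrite(f"pics/{n}0.png",d["color"]); np.savez(f"{n}0.npz",**d)
    print(n,d["K"].round(1).tolist(),d["R"].round(3).tolist(),d["t"].round(3).tolist())
o=bot.observe();print(o["tcp_pos"],o["tcp_rot"],o["time_s"],o["opening"])
E
```

```text
scene [[485.2, 0.0, 280.2], [0.0, 485.2, 212.9], [0.0, 0.0, 1.0]] [[0.472, 0.882, 0.007], [0.771, -0.409, -0.489], [-0.428, 0.236, -0.872]] [-0.278, -0.413, 1.599]
side [[447.7, 0.0, 269.6], [0.0, 447.7, 214.2], [0.0, 0.0, 1.0]] [[0.927, -0.376, 0.002], [-0.186, -0.464, -0.866], [0.327, 0.802, -0.499]] [-0.561, 0.209, 1.036]
[ 0.19070356 -0.46158942  0.23051107] [-1.79892273e+02 -1.36738672e-03  2.24468002e+01] 0.1 0.0853837595165136
```

View pics/scene0.png

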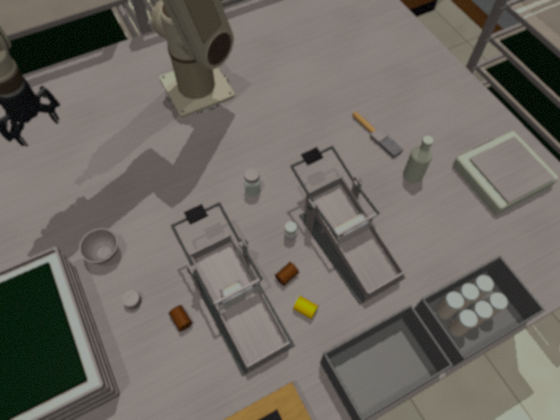

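View pics/side0.png

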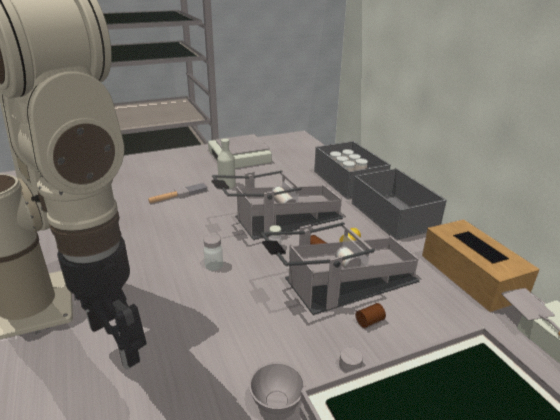

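Scene: the two dispensers have pads at (196,214) and (313,156). Their tins are near (232,290) and (350,225), and the second looks longer. I'll confirm this in an enlarged crop and triangulate the pads.

```bash
cat > h.py <<'E'
import numpy as np,cv2
def ray(d,u,v):
    c=-d["R"].T@d["t"]; r=d["R"].T@np.linalg.inv(d["K"])@[u,v,1.]; return c,r/np.linalg.norm(r)
def onz(d,u,v,z):
    c,r=ray(d,u,v); return c+r*(z-c[2])/r[2]
def proj(d,X):
    p=d["K"]@(d["R"]@np.asarray(X)+d["t"]); return p[:2]/p[2]
E
python3 - <<'E'
from h import *
s=np.load("scene0.npz");e=np.load("side0.npz");im=s["color"]
a=cv2.resize(im[140:310,160:420],None,fx=3,fy=3,interpolation=cv2.INTER_CUBIC)
cv2.imwrite("pics/crop.png",a)
for (x0,y0,x1,y1) in((175,195,215,230),(295,140,330,170)):
    m=(im[y0:y1,x0:x1].max(2)<45).astype(np.uint8)
    n,l,st,c=cv2.connectedComponentsWithStats(m);i=1+st[1:,4].argmax()
    u,v=c[i]+[x0,y0];P=onz(s,u,v,.161)
    r=cv2.minAreaRect(np.argwhere(l==i)[:,::-1].astype(np.float32))
    print((u,v),st[i],P.round(4),r,"side px",proj(e,P))
E
```

```text
(np.float64(195.4830917874396), np.float64(213.95169082125605)) [ 11  11  20  17 207] [ 0.532  -0.2049  0.161 ] ((20.300003051757812, 19.100000381469727), (11.180339813232422, 19.230182647705078), 63.43495178222656) side px [273.7528108  244.78493073]
(np.float64(311.67664670658684), np.float64(155.8622754491018)) [  8   9  18  15 167] [0.5138 0.1326 0.161 ] ((16.700000762939453, 15.899999618530273), (10.28591251373291, 16.546903610229492), 63.43495178222656) side px [220.49898089 182.48382408]
```

View pics/crop.png

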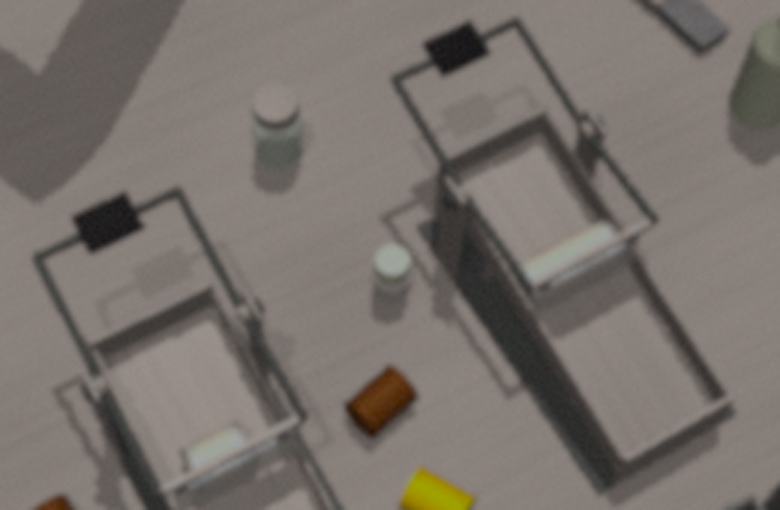

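The crop shows a tin spanning the full chute in the dispenser at the upper right, at crop (575,253), which is scene (352,224). The other dispenser's tin, at crop (215,447), is about half as long. The brown cylinders (crop 382,400 and the lower left edge) and the yellow one are loose decoys. The pad to press is therefore at scene (311.7,155.9), world about (0.514, 0.133, 0.161). I'll move above it with the fingers shutting.

Emit:
{"method": "play_rows", "body": {
  "deltas": [
    [0.03,-0.024,0,0,0,-3,0.0],
    [0.07,-0.057,0,0,0,-6,0.0],
    [0.11,-0.089,0,0,0,-10,0.0],
    [0.15,-0.121,0,0,0,-13,0.0],
    [0.19,-0.154,0,0,0,-16,0.0],
    [0.23,-0.186,0,0,0,-20,0.0],
    [0.27,-0.219,0,0,0,-24,0.0],
    [0.31,-0.251,0,0,0,-27,0.0],
    [0.35,-0.284,0,0,0,-30,0.0],
    [0.39,-0.316,0,0,0,-34,0.0],
    [0.43,-0.348,0,0,0,-37,0.0],
    [0.46,-0.373,0,0,0,-40,0.0]
  ]
}}

```text
time_s: 1.3
tcp_pos: [0.4722, 0.057, 0.231]
tcp_rot: [-180.0, 0.0, 62.6]
wrist_force: [0.7, 0.3, -0.1]
opening: 0.0005
grip_force: 0.0
```

Emit:
{"method": "play_rows", "body": {
  "deltas": [
    [0.03,0.001,0,0,0,0,0],
    [0.06,0.002,0,0,0,0,0],
    [0.08,0.002,0.01,0,0,0,0],
    [0.087,0.002,0.025,0,0,0,0],
    [0.087,0.002,0.03,0,0,0,0],
    [0.087,0.002,0.03,0,0,0,0]
  ]
}}

```text
time_s: 1.9
tcp_pos: [0.5127, 0.1307, 0.1999]
tcp_rot: [-179.9, 0.1, 62.5]
wrist_force: [-0.6, -0.2, 0.0]
opening: 0.0003
grip_force: 0.0
```

```bash
python3 - <<'E'
from plant import bot
from h import *
o=bot.observe();print(o["tcp_pos"],o["tcp_rot"],o["time_s"])
w=bot.read_camera("wrist");e=bot.read_camera("side")
s=np.load("scene0.npz")
E1=onz(s,385,283,.062);P=onz(s,311.7,155.9,.161);print(E1,P,np.linalg.norm((E1-P)[:2]),np.degrees(np.arctan2(*(E1-P)[1::-1])))
print("wrist px tcp",proj(w,o["tcp_pos"]),"pad",proj(w,P),"side",proj(e,o["tcp_pos"]),proj(e,P))
b=cv2.resize(e["color"][120:260,150:350],(571,400),interpolation=cv2.INTER_CUBIC)
cv2.imwrite("pics/w.png",w["color"]);cv2.imwrite("pics/e.png",b)
E
```

```text
[0.51266593 0.13071166 0.19991939] [-1.79851197e+02  1.48892259e-01  6.24587337e+01] 1.9
[0.87525261 0.141585   0.062     ] [0.51394081 0.13261373 0.161     ] 0.36142316112029166 1.4223457498133847
wrist px tcp [280.08664337 261.19733822] pad [280.81287045 230.69388385] side [219.54067775 169.8422419 ] [220.54647159 182.47686325]
```

View pics/w.png

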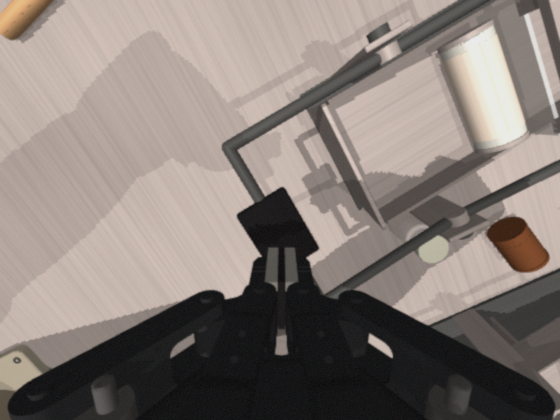

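View pics/e.png

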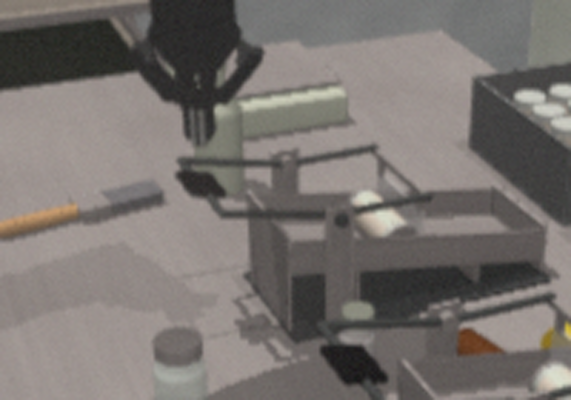

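The wrist view shows the black pad centred at about (278,231), against a predicted (281,231), so the position is right. The long tin is in this chute at (484,87). The side crop shows the closed tips (198,140) directly above pad A (200,183). I'll press and hold.

Emit:
{"method": "play_rows", "body": {
  "deltas": [
    [0.001,0,0.015,0,0,0,0],
    [0.002,0,0.03,0,0,0,0],
    [0.002,0,0.04,0,0,0,0],
    [0.002,0,0.05,0,0,0,0],
    [0.002,0,0.06,0,0,0,0],
    [0.002,0,0.07,0,0,0,0],
    [0.002,0,0.08,0,0,0,0],
    [0.002,0,0.086,0,0,0,0],
    [0.002,0,0.088,0,0,0,0],
    [0.002,0,0.088,0,0,0,0],
    [0.002,0,0.088,0,0,0,0],
    [0.002,0,0.088,0,0,0,0]
  ]
}}

```text
time_s: 3.2
tcp_pos: [0.5156, 0.1329, 0.114]
tcp_rot: [179.9, -0.0, 62.4]
wrist_force: [2.1, -2.1, 4.6]
opening: 0.0002
grip_force: 2.3
```

Emit:
{"method": "play_rows", "body": {
  "deltas": [
    [0,0,0,0,0,0,0],
    [0,0,0,0,0,0,0],
    [0,0,0,0,0,0,0],
    [0,0,0,0,0,0,0],
    [0,0,0,0,0,0,0],
    [0,0,0,0,0,0,0],
    [0,0,0,0,0,0,0],
    [0,0,0,0,0,0,0],
    [0,0,0,0,0,0,0],
    [0,0,0,0,0,0,0]
  ]
}}

```text
time_s: 4.2
tcp_pos: [0.5156, 0.1329, 0.1139]
tcp_rot: [179.9, -0.1, 62.4]
wrist_force: [1.4, -1.2, 5.0]
opening: -0.0005
grip_force: 2.3
```

```bash
python3 - <<'E'
from plant import bot
import cv2
e=bot.read_camera("side")["color"];s=bot.read_camera("scene")["color"]
f=lambda a:cv2.resize(a,(390,400),interpolation=cv2.INTER_CUBIC)
cv2.imwrite("pics/p.png",cv2.hconcat([f(e[120:270,190:350]),f(s[140:300,270:430])]))
E
```

```text
(no output)
```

View pics/p.png

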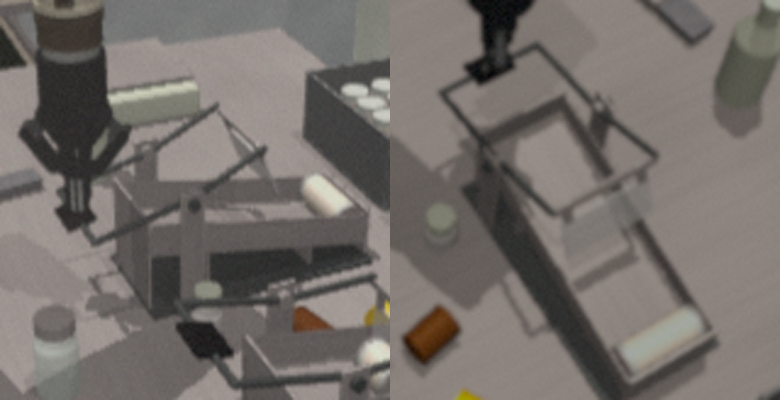

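The picture shows the lever held down with the gate raised, and the long tin at the end stop (scene panel 662,340). Next I'll let the lever rise gently and back off upward.

Emit:
{"method": "play_rows", "body": {
  "deltas": [
    [0,0,-0.007,0,0,0,0],
    [0,0,-0.014,0,0,0,0],
    [0,0,-0.021,0,0,0,0],
    [0,0,-0.028,0,0,0,0],
    [0,0,-0.035,0,0,0,0],
    [0,0,-0.042,0,0,0,0],
    [0,0,-0.05,0,0,0,0],
    [0,0,-0.065,0,0,0,0],
    [0,0,-0.08,0,0,0,0],
    [0,0,-0.1,0,0,0,0],
    [0,0,-0.12,0,0,0,0],
    [0,0,-0.12,0,0,0,0]
  ]
}}

```text
time_s: 5.5
tcp_pos: [0.5155, 0.1334, 0.2358]
tcp_rot: [179.9, -0.2, 62.5]
wrist_force: [0.5, -0.1, 0.6]
opening: -0.0001
grip_force: 0.0
```

Emit:
{"method": "play_rows", "body": {
  "deltas": [
    [0,0,0,0,0,0,0],
    [0,0,0,0,0,0,0],
    [0,0,0,0,0,0,0],
    [0,0,0,0,0,0,0],
    [0,0,0,0,0,0,0]
  ]
}}

```text
time_s: 6.0
tcp_pos: [0.5145, 0.1328, 0.2327]
tcp_rot: [-179.9, 0.0, 62.4]
wrist_force: [0.0, 0.4, -0.5]
opening: -0.0001
grip_force: 0.0
```

```bash
python3 - <<'E'
from plant import bot
import cv2
e=bot.read_camera("side")["color"];s=bot.read_camera("scene")["color"]
f=lambda a:cv2.resize(a,(390,400),interpolation=cv2.INTER_CUBIC)
cv2.imwrite("pics/q.png",cv2.hconcat([f(e[120:270,190:350]),f(s[140:300,270:430])]))
E
```

```text
(no output)
```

View pics/q.png

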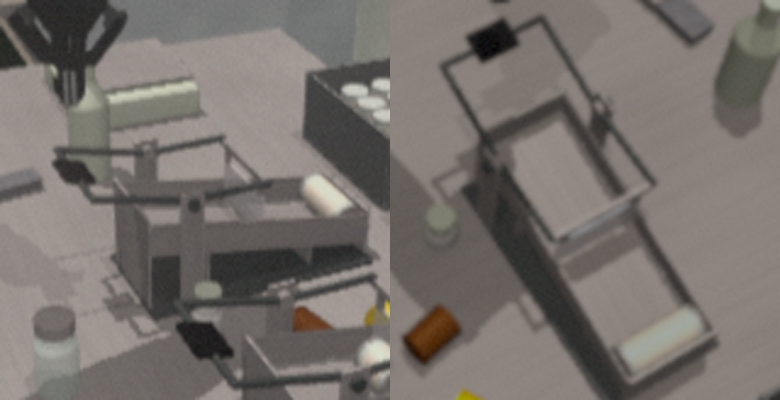

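The lever is back up with the gate shut, the tin is resting at the end stop, and the fingers are clear.

```bash
python3 -c "
from plant import bot
print(bot.job_done())"
```

```text
the job is handed in; nothing more can be done
None
```

I pressed dispenser A's pad until the long tin rolled to the end stop, then let the lever rise and the gate shut; I handed the job in at about 6 s and no verdict was returned.

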